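# Gauge a brass blank and put it away in the bench drawer

## Task

Check the brass blank on the bench thickness gauge: slide the gauge's jaw up behind it, gently, until the blank is nipped against the spring anvil and the anvil gives a few millimetres, without driving the anvil to its stop, and hold it there for a moment. Then lay the blank flat on the floor of the empty bay of the open drawer (set it down, do not drop it), let go of it, and only then slide the drawer fully shut. Leave everything else on the bench where it is.

Things in the scene. Friction and masses are not known exactly. Their poses are not given: they have to be found in the camera images.
- gauge: Bench thickness gauge on a fixed plywood board 300 x 300 x 12 mm. Origin on the table top; x points to the blue file holders at the board's back (x 58..103, 130 high), z up. A steel beam 32 mm wide lies along y at x = -120 mm, y -125..+105; its top, carrying the blank, is 36 mm above the table. At +y stand the sprung anvil's housing and round dial (y 44..96, 88 high), at -y the jaw.
- jaw: Sliding steel jaw, axes as the gauge. Origin on the beam's top under its round upright thumb post (14 mm diameter, 18 to 44 mm above the origin), by which to pinch or push it. Carriage 24 mm wide (x), y -12..+28 mm, 20 mm high. It slides along the gauge's +y to the anvil with about 2 N friction and stays where it is left.
- jaw_face (a point): Centre of the jaw's flat measuring face (24 mm wide), 10 mm above the beam's top; it faces the gauge's +y.
- anvil_face (a point): Centre of the anvil's flat round face (18 mm diameter), 10 mm above the beam's top; it faces the gauge's -y, towards the jaw.
- anvil (a joint): How far the sprung anvil is pressed in along the gauge's +y: 0 at rest, hard stop at 0.008 m; spring 1500 N/m (3 mm takes 4.5 N).
- blank: The blank: plain square brass bar 56 x 20 x 20 mm, 0.15 to 0.25 kg, lying across the beam between jaw and anvil, ends sticking out 12 mm either side of the beam. Origin: centre of its underside; x along its length, y along the 20 mm thickness to be gauged, z up.
- blank_mid (a point): Centre of the blank.
- store: Wooden two-drawer bench box (260 deep, 300 wide, 140 mm high), fixed. Origin: on the table, under the middle of its front face; x points into the box (away from the robot side), z up. The upper drawer starts open, the lower one stays shut.
- chest_drawer0 (a joint): Opening of the upper drawer: 0 shut, grows in m as it slides out along the box's -x. Friction about 1 N; no catch.
- chest_drawer0_handle (a point): Middle of the upper drawer's steel bar handle: a round bar 11 mm thick, 120 mm long along the box's y, 35 mm in front of the drawer front, 104 mm above the table. Axes as the box.
- bay (a point): Point on the inner floor (83 mm above the table) of the drawer's empty bay, on its mid line; axes as the box; moves with the drawer. From it the bay reaches 78 mm either way in y, 52 mm to the front, 162 mm to the back (partly under the box's top). Walls rise 35 mm above the floor, the front 45 mm. Beyond a 30 mm divider at +y a dark bur block fills the rest.
- offcut: Square brass offcut 26 x 26 x 10 mm lying on the gauge board near its back half; leave alone.
- bench_block: Square dark steel bench block 60 x 60 x 22 mm on the table; leave alone.
- jar: Small amber jar, 44 mm diameter, 55 mm high; leave alone.
- hammer: Hammer 240 mm long lying on the table; leave alone.
- parts_tray: Small open wooden tray 80 x 60 x 25 mm; leave alone.
- graver: Hand tool with round handle, 160 mm long, lying on the table; leave alone.
- cup: White ceramic cup 64 mm diameter, 60 mm high; leave alone.
Things that resemble listed ones, but are neither listed nor needed, are in the scene too. Leave any green look-alike of the blank alone.

How it is judged (in metres and radians):
On the way, in this order (a step that is already met when the one before it is completed fails the run):
1. the jaw nips the blank against the anvil, which is pressed in by at least 1.5 mm, for 0.3 s (value of joint anvil above 0.0015 m and contact force between jaw and blank above 1 N), for 0.3 s.
2. the blank lies flat on the floor of the empty bay, let go, the drawer still open by 60 mm or more (x of blank_mid in the frame of bay between -0.052 and 0.158 m and y of blank_mid in the frame of bay between -0.072 and 0.072 m and z of blank_mid in the frame of bay between 0.004 and 0.0145 m and contact force between the fingers and blank below 0.1 N and value of joint chest_drawer0 above 0.06 m), for 0.2 s.
At the end, for the whole second after the job is handed in: The upper drawer is shut to within 6 mm, the blank lies flat and at rest on the floor of its formerly empty bay (its centre 4 to 14.5 mm above the floor and within the bay), and it is released (x of blank_mid in the frame of bay between -0.052 and 0.158 m and y of blank_mid in the frame of bay between -0.072 and 0.072 m and z of blank_mid in the frame of bay between 0.004 and 0.0145 m and contact force between the fingers and blank below 0.1 N and value of joint chest_drawer0 below 0.006 m and linear speed of blank below 0.02 m/s); the robot touches nothing.
It fails at once if the anvil is driven to its stop (pressed in more than 7.2 mm) (value of joint anvil above 0.0072 m).
It fails at once if the blank is dropped (it moves faster than 0.7 m/s, a free fall of 25 mm, with no finger on it) (linear speed of blank above 0.7 m/s and contact force between the fingers and blank below 0.1 N).
It fails at once if another thing on the bench is moved by more than 30 mm (distance of any of offcut, bench_block, jar, hammer, parts_tray, graver, cup from where it was at the start of the episode above 0.03 m).
It also fails if it takes over 72 s, if anything falls off the work surface, if the arm or the gripper's body presses on something with over 40 N, if the wrist force passes 120 N, or if a joint passes its speed limit or range.

## Robot

A 6-joint arm with a two-finger parallel gripper is mounted at the origin on the work surface. World frame = base frame: x ahead of the robot, y to its left, z up, the work surface at z = 0. Lengths are in mm, angles in rad, forces in N, time in s.
With the tool pointing down it reaches from about 275 to 825 mm from the base axis. Payload 4.9 kg.
Tool frame: the origin (TCP) lies on the centre line of the jaws, within the pads' length; the fingertips stand 19 mm ahead of it and the grasp point (between the pads) is the TCP (bot.tip_reach is the distance from the TCP to the fingertips, in mm); z points along the fingers, y is the line along which they close (so a half turn about z gives the same grasp; the last joint's range is limited). The gripper opens to 85 mm and grips with 20 to 120 N. Pads are 22 mm wide; open, the fingers measure 114 mm over their backs; the gripper's body (76 mm by 85 mm) begins 54 mm behind the grasp point. The pads swing forward as they close: fully open they stand 13 mm farther back than shut.
Start: joints at [0.975, 0.326, -0.193, 1.052, 0, 1.437], TCP at [245.056, 492.409, 250.281] pointing down, gripper open.
Joint ranges: [-2.65, 2.65], [-0.97, 1.79], [-1.3, 1.35], [-1.93, 2.1], [-1.47, 1.37], [-3.14, 3.14]. Speed limits (rad/s): [2.57, 2.57, 3.14, 3.14, 3.14, 3.14].

## Interface

Orientations are given as [roll, pitch, yaw] about the fixed x, y, z axes, in that order (R = Rz(yaw) Ry(pitch) Rx(roll)).
In Python, from cell import bot gives the robot as it stands.
- The arm moves only by the tool drive_tool, never from a script. Its argument "plan" is text: rows parted by semicolons, each of 7 numbers parted by spaces: the shift along the tool's x, y, z in m, then the turn, a rotation vector about the tool's x, y, z in rad, then the opening, from 0 (shut) to 1 (fully open). In form: tx ty tz rx ry rz jaw; .... A call has exactly 8 rows; each row shifts and turns the commanded pose from where the row before left it, along the tool's axes as they then stand; what a row does not reach is not made up. A row lasts 1/10 s, in which the tool goes at most 50 mm and 8.59 degrees, less where a joint would pass 70% of its speed; a pose out of reach is approached as far as the arm can. A call with a gripper value outside its range is refused whole. The fingers move at their own pace and stop on an object; "squeeze" is the grip in N (left out, the last holds). Time passes only in rows, so rows that do not move let the fingers close, or fill a call up. It gives the time, the measured TCP pose, the force, the opening and the grip force at its end, in the units of the state.
- bot.get_obs(): the state, without advancing time (a new reading comes with each control period).
- bot.grab_frame(name): name is "scene" or "side" or "wrist"; returns the picture (384x512x3 uint8, blue, green, red); there is no depth.
- bot.camera_model(name): a dict with "camera_matrix" (3x3 intrinsics, pixels), "dist" ([k1, k2, p1, p2, k3] as OpenCV has them; the pictures are not rectified), "camera_from_world" (4x4, takes a point from world to camera coordinates). Camera axes: x right, y up, looking along -z (the intrinsics and any distortion apply to the point x, -y, -z); pixel columns grow to the right and rows downward; lengths in mm; the calibration is good to about 2 mm. A picture is of the moment at which its call begins: read the wrist's pose just before it. camera_model takes no time and is no camera call; for the wrist camera it gives the pose at the moment of the call.
- bot.hand_in(): hands the job in; it is judged then, once.
The state is a dict: "time": time; "qpos": joint angles; "qvel": joint speeds; "tau": joint torques, N m; "position": TCP position; "ee_rot": TCP orientation; "contact_force": force on the tool from outside, world axes, zero at the start; "torque": the same for the moment, N m; "gripper_width": opening from 0.0 (shut) to 1.0 (fully open); "gripper_force": force on a finger pad.
Only numpy, scipy, OpenCV 4.12 (cv2) and the standard library are available. Lean on these libraries where they do the work, as an engineer would, in place of code of your own. Each camera call takes 0.05 s, during which the arm holds its last target. There are 200 camera calls.

## Working session

There is one attempt and no reset: what is moved stays moved. The work goes in short steps, Python scripts to look and compute and a tool call to move; the robot and the scene stay as the last step left them, time stands still between calls to the robot, and variables do not carry over. Pictures are saved under pics/ and viewed, at most 10 in all, crops included, and the job is handed in when it is done.

Besides the shell and the picture viewer there is one more tool, called after "Request:" as name(argument=value, ...) on one line, values as JSON. drive_tool: Moves the arm, as the interface text tells. Its arguments: {"type":"object","properties":{"plan":{"type":"string"},"squeeze":{"type":"number"}},"required":["plan"]}

```bash
mkdir -p pics; ls; cat > h.py <<'E'
import numpy as np, cv2
from cell import bot
F=np.diag([1.,-1,-1])
def ray(name,uv,cm=None):
    cm=cm or bot.camera_model(name)
    K=np.array(cm["camera_matrix"],float);d=np.array(cm["dist"],float);T=np.array(cm["camera_from_world"],float)
    p=cv2.undistortPoints(np.array(uv,float).reshape(-1,1,2),K,d).reshape(-1,2)
    v=np.c_[p,np.ones(len(p))]@F
    R=T[:3,:3];o=-R.T@T[:3,3]
    return o,v@R
def onz(name,uv,z,cm=None):
    o,v=ray(name,uv,cm); return o+v*((z-o[2])/v[:,2])[:,None]
def proj(name,P,cm=None):
    cm=cm or bot.camera_model(name)
    K=np.array(cm["camera_matrix"],float);d=np.array(cm["dist"],float);T=np.array(cm["camera_from_world"],float)
    P=np.atleast_2d(P)@T[:3,:3].T+T[:3,3]
    return cv2.projectPoints(P@F,np.zeros(3),np.zeros(3),K,d)[0].reshape(-1,2)
def tri(rays):
    # least squares intersection of [(o,v)]
    A=0;b=0
    for o,v in rays:
        v=v/np.linalg.norm(v);M=np.eye(3)-np.outer(v,v);A=A+M;b=b+M@o
    return np.linalg.solve(A,b)
E
python3 - <<'E'
from h import *
s=bot.get_obs();print(s)
for n in("scene","side"):
    cv2.imwrite(f"pics/{n}0.png",cv2.resize(bot.grab_frame(n),(800,600),interpolation=cv2.INTER_CUBIC))
    cm=bot.camera_model(n);T=np.array(cm["camera_from_world"]);print(n,-T[:3,:3].T@T[:3,3],cm["camera_matrix"],cm["dist"])
E
```

```text
pics
{'time': 0.0, 'qpos': array([ 9.74803575e-01,  3.26947098e-01, -1.93552428e-01,  1.05200119e+00,
       -1.77758136e-05,  1.43660267e+00]), 'qvel': array([-1.06943881e-03,  9.61791150e-04,  3.51188899e-04, -2.47645994e-05,
        7.35269079e-04,  9.93902990e-04]), 'tau': array([ 6.59701618e-04, -4.43400621e+01,  2.62441581e+01,  1.55834982e-02,
       -1.19744900e-04,  1.58772622e-07]), 'position': array([244.74672177, 491.94765327, 249.51199289]), 'ee_rot': array([-3.13990121e+00, -2.10416433e-04,  2.67979340e+00]), 'contact_force': array([-0.43028809, -0.03311279, -0.39226692]), 'torque': array([ 0.00172504,  0.02751537, -0.02394134]), 'gripper_force': 0.0, 'gripper_width': 1.0039814946398722}
scene [ 935.04232896 -754.2028222  1546.0186584 ] [[420.6289964    0.         250.31935362]
 [  0.         420.6289964  188.59500088]
 [  0.           0.           1.        ]] [-0.08011152  0.          0.          0.          0.        ]
side [ 457.62078276 -981.18903438  793.65199682] [[362.16759295   0.         255.72119726]
 [  0.         362.16759295 194.19560872]
 [  0.           0.           1.        ]] [0.00478004 0.         0.         0.         0.        ]
```

View pics/scene0.png

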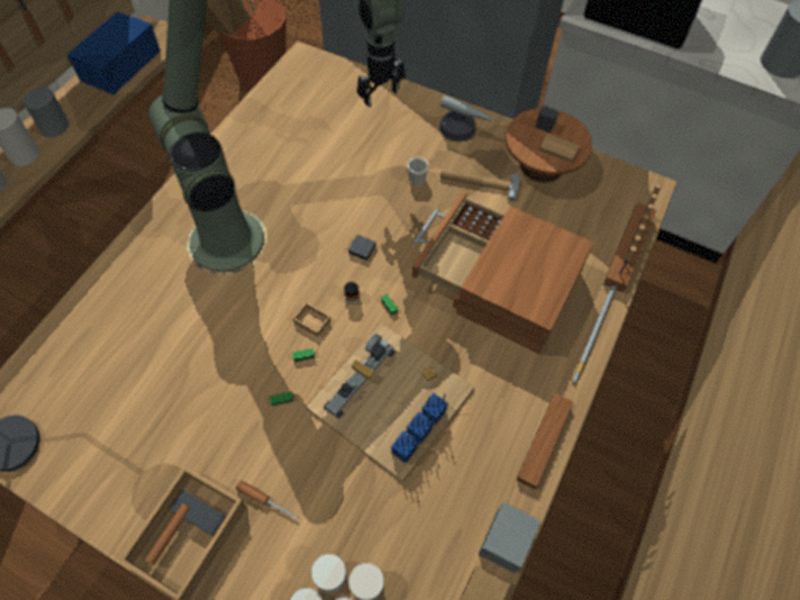

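View pics/side0.png

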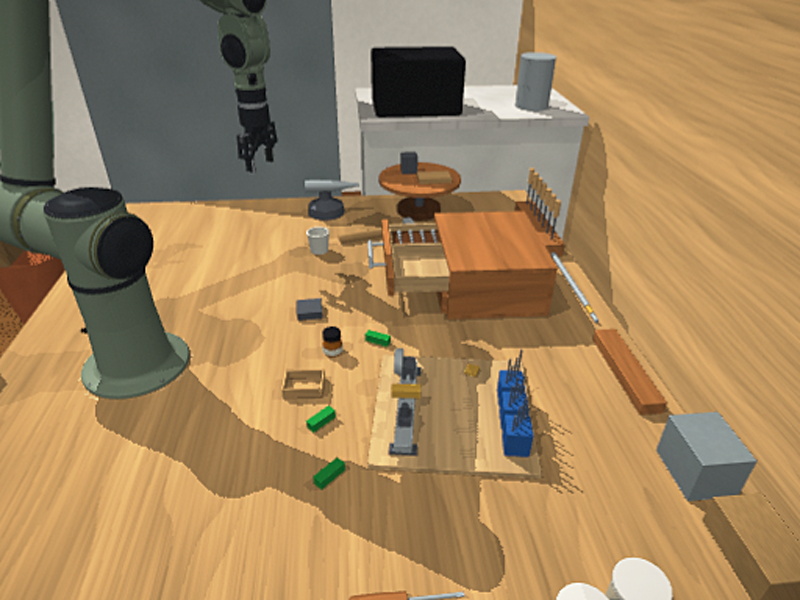

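The scene view shows the blank at (362,369), the anvil and dial at (380,345), the jaw at (347,390), and the drawer bay at (455,258) with its handle at (428,226). In the side view the blank is at (406,391) and the dial at (405,362). Next I triangulate rough positions.

```bash
python3 - <<'E'
from h import *
k=.64
pts={"blank":((362,369),(406,391)),"dial":((378,342),(404,357)),"jawend":((333,407),(403,452)),"offcut":((431,374),(472,371)),
"holder mid top":((420,425),(515,397)),"boxTopFrontNear":((459,283),(447,287)),"boxTopBackNear":((543,330),(551,270)),"boxTopFrontFar":((507,206),(437,214)),"boxTopBackFar":((590,256),(538,212)),
"drawFrontFarTop":((464,198),(386,221)),"drawFrontNearTop":((415,270),(388,266)),"handleNear":((417,240),(371,266)),"handleFar":((440,211),(371,243))}
for n,(a,b) in pts.items():
    r=[(o,v[0]) for o,v in (ray("scene",[np.array(a)*k]),ray("side",[np.array(b)*k]))]
    print(n,tri(r).round(1))
E
```

```text
blank [ 557.2 -189.    47.1]
dial [ 561.6 -113.3   68.1]
jawend [ 537.1 -299.9    7.5]
offcut [ 707.9 -103.2    9.1]
holder mid top [ 750.8 -258.4   76.5]
boxTopFrontNear [679.8 124.   82.9]
boxTopBackNear [916.2  73.9 138.3]
boxTopFrontFar [697.8 372.1 148.6]
boxTopBackFar [949.3 305.2 173.9]
drawFrontFarTop [570.4 360.5 133.7]
drawFrontNearTop [557.9  74.4 161.3]
handleNear [515.7 190.4 102.6]
handleFar [524.6 312.7  98.1]
```

```bash
cat >> h.py <<'E'
from scipy.spatial.transform import Rotation as Ro
def plan(pos,rpy,n,jaw,p0=None,r0=None):
    """n rows from the present pose to pos/rpy (straight, constant turn); prints rows, m and rad"""
    s=bot.get_obs()
    p=np.array(s["position"] if p0 is None else p0,float);R=Ro.from_euler("xyz",s["ee_rot"] if r0 is None else r0)
    D=R.inv()*Ro.from_euler("xyz",rpy);dv=D.as_rotvec()/n;st=(np.array(pos)-p)/n
    for i in range(n):
        Ri=R*Ro.from_rotvec(dv*i)
        t=Ri.inv().apply(st)/1000
        print(" ".join(f"{x:.4f}" for x in t)," ".join(f"{x:.3f}" for x in dv),jaw,end="; " if (i+1)%8 else "\n")
    print("\nstep mm",np.linalg.norm(st).round(1),"deg",np.degrees(np.linalg.norm(dv)).round(2))
E
python3 - <<'E'
from h import *
s=bot.get_obs();cm=bot.camera_model("wrist");T=np.array(cm["camera_from_world"]);R=Ro.from_euler("xyz",s["ee_rot"]).as_matrix()
c=-T[:3,:3].T@T[:3,3]
print("cam in tool",R.T@(c-s["position"]),"\nview dir tool",R.T@T[:3,:3].T@[0,0,-1],"right",R.T@T[:3,:3].T@[1,0,0],bot.tip_reach,cm["camera_matrix"])
plan([560,-165,300],[np.pi,0,1.45],16,1)
E
```

```text
cam in tool [ 8.10139435e+01 -2.60180078e-02 -1.25068482e+02] 
view dir tool [-0.31529493  0.00116221  0.94899302] right [ 4.46166540e-04  9.99999321e-01 -1.07644185e-03] 19.0 [[284.21281557   0.         254.00211236]
 [  0.         284.21281557 190.57668497]
 [  0.           0.           1.        ]]
-0.0359 -0.0280 -0.0031 -0.000 0.000 0.077 1; -0.0380 -0.0251 -0.0031 -0.000 0.000 0.077 1; -0.0398 -0.0222 -0.0031 -0.000 0.000 0.077 1; -0.0414 -0.0190 -0.0031 -0.000 0.000 0.077 1; -0.0427 -0.0158 -0.0031 -0.000 0.000 0.077 1; -0.0438 -0.0125 -0.0031 -0.000 0.000 0.077 1; -0.0446 -0.0091 -0.0031 -0.000 0.000 0.077 1; -0.0452 -0.0056 -0.0031 -0.000 0.000 0.077 1
-0.0455 -0.0021 -0.0031 -0.000 0.000 0.077 1; -0.0455 0.0014 -0.0031 -0.000 0.000 0.077 1; -0.0453 0.0049 -0.0031 -0.000 0.000 0.077 1; -0.0448 0.0083 -0.0031 -0.000 0.000 0.077 1; -0.0440 0.0117 -0.0032 -0.000 0.000 0.077 1; -0.0430 0.0151 -0.0032 -0.000 0.000 0.077 1; -0.0417 0.0183 -0.0032 -0.000 0.000 0.077 1; -0.0402 0.0215 -0.0032 -0.000 0.000 0.077 1

step mm 45.7 deg 4.4
```

Request:
drive_tool(plan="-0.036 -0.028 -0.003 0 0 0.077 1; -0.038 -0.025 -0.003 0 0 0.077 1; -0.040 -0.022 -0.003 0 0 0.077 1; -0.041 -0.019 -0.003 0 0 0.077 1; -0.043 -0.016 -0.003 0 0 0.077 1; -0.044 -0.0125 -0.003 0 0 0.077 1; -0.0445 -0.009 -0.003 0 0 0.077 1; -0.045 -0.0055 -0.003 0 0 0.077 1")

```text
time: 0.9
position: [403.0, 162.3, 274.3]
ee_rot: [-3.141, -0.0, 2.061]
contact_force: [0.3, -0.1, -0.1]
gripper_width: 0.998
gripper_force: 0.0
```

Request:
drive_tool(plan="-0.0455 -0.002 -0.003 0 0 0.077 1; -0.0455 0.0015 -0.003 0 0 0.077 1; -0.045 0.005 -0.003 0 0 0.077 1; -0.045 0.008 -0.003 0 0 0.077 1; -0.044 0.012 -0.003 0 0 0.077 1; -0.043 0.015 -0.003 0 0 0.077 1; -0.042 0.018 -0.003 0 0 0.077 1; -0.040 0.0215 -0.003 0 0 0.077 1")

```text
time: 1.7
position: [560.0, -166.5, 298.0]
ee_rot: [-3.141, -0.0, 1.444]
contact_force: [0.9, 0.3, 0.1]
gripper_width: 0.998
gripper_force: 0.0
```

```bash
python3 - <<'E'
from h import *
import pickle
s=bot.get_obs();cm=bot.camera_model("wrist");im=bot.grab_frame("wrist");print(s["time"],s["position"],s["ee_rot"],s["contact_force"])
pickle.dump((s,cm,im),open("w1.pkl","wb"))
cv2.imwrite("pics/w1.png",cv2.resize(im,(800,600),interpolation=cv2.INTER_CUBIC))
E
```

```text
1.7 [ 559.98606216 -166.52707512  298.00364083] [-3.14098929e+00 -3.59250100e-04  1.44424457e+00] [0.85412432 0.30410291 0.06527268]
```

View pics/w1.png

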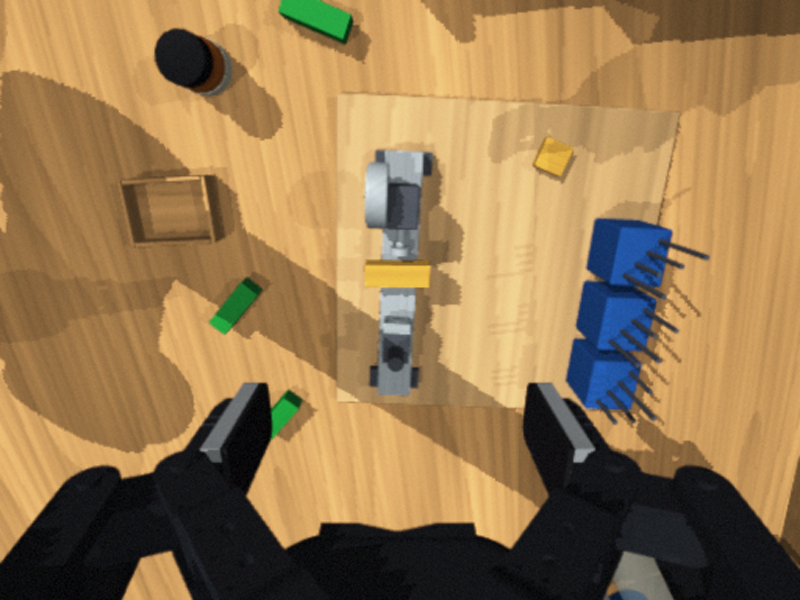

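The wrist view shows the blank at about (397,275), the jaw's thumb post at (396,345–365), the anvil at (400,245), the dial housing at (400,190), and the board's left edge at (338,95)–(338,402). I take a second wrist view further back for triangulation.

Request:
drive_tool(plan="-0.035 0 0.01 0 0 0 1; -0.035 0 0.01 0 0 0 1; -0.035 0 0.01 0 0 0 1; 0 0 0 0 0 0 1; 0 0 0 0 0 0 1; 0 0 0 0 0 0 1; 0 0 0 0 0 0 1; 0 0 0 0 0 0 1")

```text
time: 2.55
position: [547.3, -267.9, 268.8]
ee_rot: [3.141, 0.0, 1.449]
contact_force: [0.4, -0.3, -0.1]
gripper_width: 1.002
gripper_force: 0.0
```

```bash
python3 - <<'E'
from h import *
import pickle
s=bot.get_obs();cm=bot.camera_model("wrist");im=bot.grab_frame("wrist");print(s["time"],s["position"],s["ee_rot"],s["contact_force"])
pickle.dump((s,cm,im),open("w2.pkl","wb"))
a=pickle.load(open("w1.pkl","rb"))[2]
cv2.imwrite("pics/w2.png",cv2.resize(np.hstack([a[80:265,200:310],im[20:205,200:310]]),(713,600),interpolation=cv2.INTER_CUBIC))
E
```

```text
2.55 [ 547.25062444 -267.91698373  268.82601273] [3.14088911e+00 2.25491381e-04 1.44943646e+00] [ 0.41301844 -0.31378007 -0.05846833]
```

View pics/w2.png

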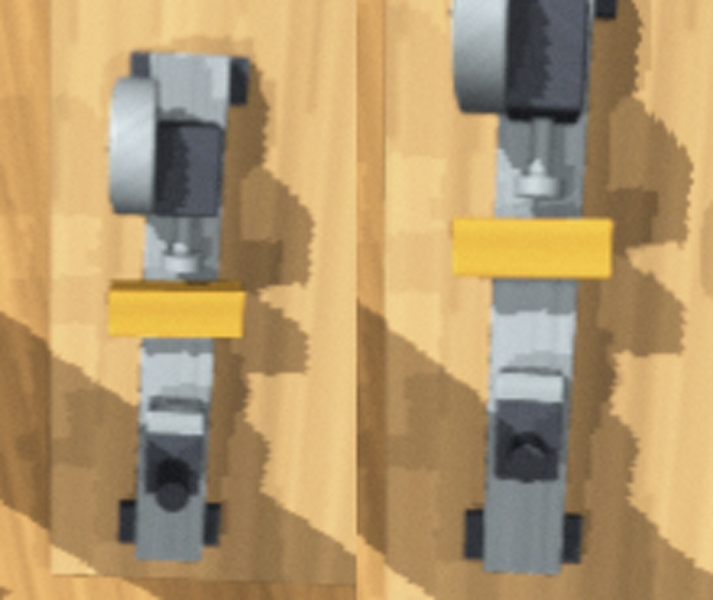

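In the crops the left half is view 1 and the right half is view 2. In view 2 the blank's top has corners at (453,219)–(612,276), the anvil face edge is at (540,200), the jaw's front plate edge is at (530,372), and the post top is at (526,460). View 1 has the post top at (173,492).

```bash
python3 - <<'E'
from h import *
import pickle
W=[pickle.load(open(f"w{i}.pkl","rb")) for i in(1,2)]
k=713/220
def px(i,x,y): return np.array([x/k+200-(110 if i else 0),y/k+(20 if i else 80)])
def T(a,b):
    r=[ray("wrist",[px(i,*p)],W[i][1]) for i,p in enumerate((a,b))]
    return tri([(o,v[0]) for o,v in r])
for n,a,b in [("c1",(109,290),(453,219)),("c2",(243,292),(612,222)),("c3",(243,335),(612,276)),("c4",(109,335),(453,275)),
 ("post",(173,492),(526,461)),("platefront mid",(177,411),(530,373)),("anvil edge",(181,268),(540,200))]:
    print(n,T(a,b).round(1))
# masks: bright yellow top
for i,(s,cm,im) in enumerate(W):
    h=cv2.cvtColor(im,cv2.COLOR_BGR2HSV)
    m=cv2.inRange(h,(18,150,170),(32,255,255))
    n,l,st,c=cv2.connectedComponentsWithStats(m)
    for j in range(1,n):
        if st[j,4]>150:
            q=cv2.boxPoints(cv2.minAreaRect(np.argwhere(l==j)[:,::-1].astype(np.float32)))
            P=onz("wrist",q,56,cm);print(i,st[j],"\n",P.round(1),P.mean(0).round(1))
# board edges: left edge at z 12 in view1
P=onz("wrist",np.array([(338,95),(338,402),(678,112)])*.64,12,W[0][1]);print("board corners FL(+y),FL(-y),BR(+y)",P.round(1))
print("beam sides z36 w2",onz("wrist",[px(1,486,572),px(1,563,572),px(1,497,160),px(1,586,160)],36,W[1][1]).round(1))
E
```

```text
c1 [ 531.5 -174.3   54.7]
c2 [ 586.2 -181.9   55.2]
c3 [ 584.3 -199.9   56.3]
c4 [ 528.9 -192.9   56.5]
post [ 547.2 -258.    76.5]
platefront mid [ 552.2 -230.3   55.7]
anvil edge [ 562.1 -171.2   44.2]
0 [341  88  26  25 399] 
 [[ 675.9 -108.7   56. ]
 [ 686.5  -87.8   56. ]
 [ 709.4  -99.9   56. ]
 [ 699.  -121.2   56. ]] [ 692.7 -104.4   56. ]
0 [233 168  43  16 597] 
 [[ 531.2 -171.9   56. ]
 [ 586.5 -178.9   56. ]
 [ 584.4 -199.5   56. ]
 [ 528.2 -192.4   56. ]] [ 557.6 -185.7   56. ]
1 [356   0  30  25 509] 
 [[ 673.9 -117.6   56. ]
 [ 685.2  -97.8   56. ]
 [ 707.2 -109.    56. ]
 [ 696.1 -129.2   56. ]] [ 690.6 -113.4   56. ]
1 [229  87  50  19 869] 
 [[ 527.9 -192.9   56. ]
 [ 530.7 -173.6   56. ]
 [ 585.4 -180.2   56. ]
 [ 583.5 -199.7   56. ]] [ 556.9 -186.6   56. ]
board corners FL(+y),FL(-y),BR(+y) [[ 526.1  -33.8   12. ]
 [ 476.5 -328.7   12. ]
 [ 818.7  -82.1   12. ]]
beam sides z36 w2 [[ 523.4 -311.2   36. ]
 [ 554.9 -315.    36. ]
 [ 548.7 -155.4   36. ]
 [ 580.6 -159.3   36. ]]
```

Request:
drive_tool(plan="0.0103 -0.0017 0.02 0 0 0.041 1; 0 0 0.04 0 0 0 1; 0 0 0.04 0 0 0 0.8; 0 0 0.04 0 0 0 0.6; 0 0 0.035 0 0 0 0.6; 0 0 0.012 0 0 0 0.5; 0 0 0 0 0 0 0.4; 0 0 0 0 0 0 0.4", squeeze=20)

```text
time: 3.4
position: [547.5, -258.9, 82.8]
ee_rot: [3.14, 0.001, 1.407]
contact_force: [0.3, -0.3, 0.0]
gripper_width: 0.4
gripper_force: 0.0
```

```bash
python3 - <<'E'
from h import *
s=bot.get_obs();print(s["time"],s["position"],s["ee_rot"],s["contact_force"],s["gripper_width"])
im=bot.grab_frame("wrist");cv2.imwrite("pics/w3.png",im)
E
```

```text
3.4 [ 547.49354805 -258.90856867   82.81336124] [3.13967363e+00 7.89381314e-04 1.40714050e+00] [ 0.34583246 -0.25363085  0.01845441] 0.3995841085331195
```

View pics/w3.png

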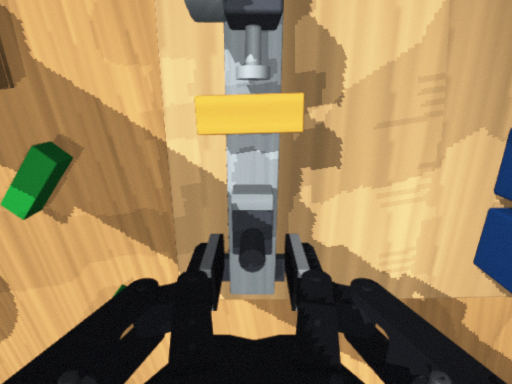

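The fingers straddle the post at (254,245), and the blank lies at (250,113). I close on the post and start sliding.

Request:
drive_tool(plan="0 0 0.002 0 0 0 0; 0 0 0 0 0 0 0; 0 0 0 0 0 0 0; 0 0 0 0 0 0 0; 0.005 0 0 0 0 0 0; 0.006 0 0 0 0 0 0; 0.006 0 0 0 0 0 0; 0.006 0 0 0 0 0 0")

```text
time: 4.25
position: [550.2, -237.0, 81.1]
ee_rot: [3.141, 0.003, 1.406]
contact_force: [-3.0, -1.1, 5.8]
gripper_width: 0.152
gripper_force: 20.5
```

Request:
drive_tool(plan="0.003 0 0 0 0 0 0; 0.003 0 0 0 0 0 0; 0.002 0 0 0 0 0 0; 0.002 0 0 0 0 0 0; 0 0 0 0 0 0 0; 0 0 0 0 0 0 0; 0 0 0 0 0 0 0; 0 0 0 0 0 0 0")

```text
time: 5.05
position: [551.9, -226.8, 81.1]
ee_rot: [3.141, 0.002, 1.406]
contact_force: [-2.4, -0.2, 5.1]
gripper_width: 0.151
gripper_force: 20.5
```

```bash
python3 - <<'E'
from h import *
s=bot.get_obs();print(s["time"],s["position"],s["ee_rot"],s["contact_force"],s["gripper_width"])
u=np.array([.162,.987]);print("travel",(s["position"][:2]-[547.5,-258.9])@u,"F",s["contact_force"][:2]@u)
im=bot.grab_frame("wrist");cv2.imwrite("pics/w4.png",cv2.resize(im[0:300,150:400],(625,750))[:600])
E
```

```text
5.05 [ 551.88005607 -226.79254848   81.05193563] [3.14057906e+00 1.97911952e-03 1.40633723e+00] [-2.39015784 -0.22204838  5.11009404] 0.15144605886770024
travel 32.39962373603995 F -0.6063673155895232
```

View pics/w4.png

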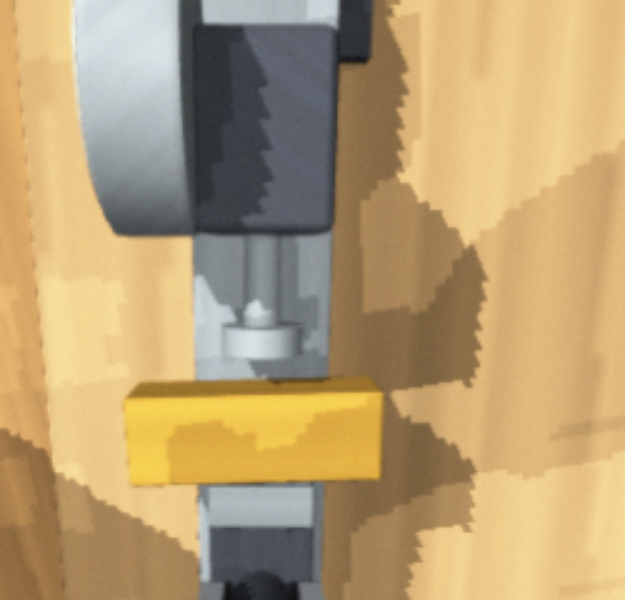

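The jaw plate is at (260,505) and is just reaching the blank at (255,440). The anvil face at (260,357) still has a gap of about 5 mm. I push on in small steps.

Request:
drive_tool(plan="0.001 0 0 0 0 0 0; 0.001 0 0 0 0 0 0; 0.001 0 0 0 0 0 0; 0.001 0 0 0 0 0 0; 0 0 0 0 0 0 0; 0 0 0 0 0 0 0; 0 0 0 0 0 0 0; 0 0 0 0 0 0 0")

```text
time: 5.9
position: [552.5, -223.5, 81.1]
ee_rot: [3.141, 0.003, 1.406]
contact_force: [-3.3, -2.3, 6.3]
gripper_width: 0.151
gripper_force: 20.5
```

Request:
drive_tool(plan="0.001 0 0 0 0 0 0; 0.001 0 0 0 0 0 0; 0 0 0 0 0 0 0; 0 0 0 0 0 0 0; 0 0 0 0 0 0 0; 0 0 0 0 0 0 0; 0 0 0 0 0 0 0; 0 0 0 0 0 0 0")

```text
time: 6.7
position: [552.8, -221.5, 81.1]
ee_rot: [3.141, 0.003, 1.406]
contact_force: [-3.7, -3.3, 4.6]
gripper_width: 0.153
gripper_force: 20.5
```

Request:
drive_tool(plan="0.001 0 0 0 0 0 0; 0.001 0 0 0 0 0 0; 0 0 0 0 0 0 0; 0 0 0 0 0 0 0; 0 0 0 0 0 0 0; 0 0 0 0 0 0 0; 0 0 0 0 0 0 0; 0 0 0 0 0 0 0")

```text
time: 7.5
position: [553.2, -219.5, 81.1]
ee_rot: [3.141, 0.003, 1.406]
contact_force: [-3.7, -2.6, 5.0]
gripper_width: 0.151
gripper_force: 20.5
```

```bash
python3 - <<'E'
from h import *
s=bot.get_obs();print(s["time"],s["position"],s["ee_rot"],s["contact_force"],s["gripper_width"])
u=np.array([.162,.987]);print("travel",(s["position"][:2]-[547.5,-258.9])@u,"F",s["contact_force"][:2]@u)
E
```

```text
7.5 [ 553.16184021 -219.54167793   81.06985212] [3.14054433 0.00337448 1.40598443] [-3.71310677 -2.62506719  4.99016356] 0.1513321498862405
travel 39.76388199918324 F -3.192464617989947
```

Request:
drive_tool(plan="0.001 0 0 0 0 0 0; 0 0 0 0 0 0 0; 0 0 0 0 0 0 0; 0 0 0 0 0 0 0; 0 0 0 0 0 0 0; 0 0 0 0 0 0 0; 0 0 0 0 0 0 0; 0 0 0 0 0 0 0")

```text
time: 8.3
position: [553.3, -218.6, 81.0]
ee_rot: [3.141, 0.003, 1.406]
contact_force: [-2.9, -2.0, 5.1]
gripper_width: 0.151
gripper_force: 20.5
```

Request:
drive_tool(plan="0.001 0 0 0 0 0 0; 0 0 0 0 0 0 0; 0 0 0 0 0 0 0; 0 0 0 0 0 0 0; 0 0 0 0 0 0 0; 0 0 0 0 0 0 0; 0 0 0 0 0 0 0; 0 0 0 0 0 0 0")

```text
time: 9.1
position: [553.4, -217.8, 81.0]
ee_rot: [3.141, 0.004, 1.406]
contact_force: [-3.2, -3.1, 5.6]
gripper_width: 0.152
gripper_force: 20.5
```

```bash
python3 - <<'E'
from h import *
s=bot.get_obs();print(s["time"],s["position"],s["ee_rot"],s["contact_force"],s["gripper_width"])
u=np.array([.162,.987]);print("travel",(s["position"][:2]-[547.5,-258.9])@u,"F",s["contact_force"][:2]@u)
im=bot.grab_frame("wrist");cv2.imwrite("pics/w5.png",cv2.resize(im[0:240,150:400],(625,600)))
E
```

```text
9.1 [ 553.40726516 -217.84457735   81.03242469] [3.14068495 0.00392782 1.40580936] [-3.15786767 -3.06934068  5.60385567] 0.1516991088155789
travel 41.47867911413384 F -3.541013817667749
```

View pics/w5.png

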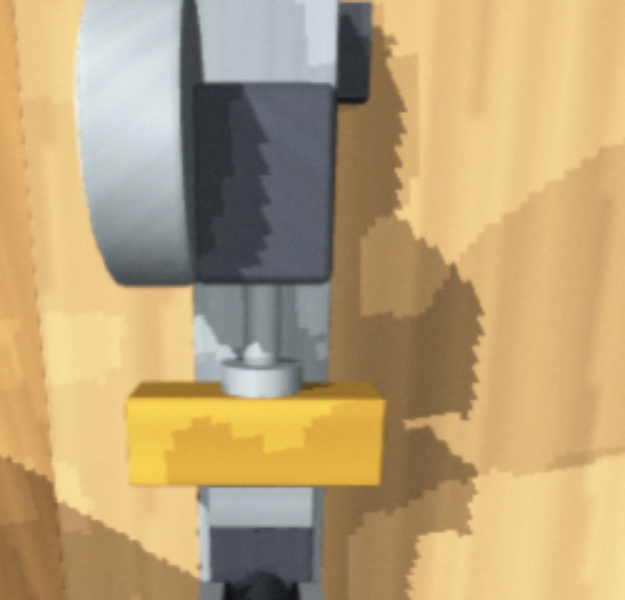

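The anvil face at (262,395) now appears to touch the blank, whose edge is at (258,398). I continue 1 mm at a time, watching the force.

Request:
drive_tool(plan="0.001 0 0 0 0 0 0; 0.0005 0 0 0 0 0 0; 0 0 0 0 0 0 0; 0 0 0 0 0 0 0; 0 0 0 0 0 0 0; 0 0 0 0 0 0 0; 0 0 0 0 0 0 0; 0 0 0 0 0 0 0")

```text
time: 9.95
position: [553.6, -217.0, 81.1]
ee_rot: [3.141, 0.005, 1.405]
contact_force: [-4.7, -4.4, 4.6]
gripper_width: 0.147
gripper_force: 20.5
```

Request:
drive_tool(plan="0.001 0 0 0 0 0 0; 0 0 0 0 0 0 0; 0 0 0 0 0 0 0; 0 0 0 0 0 0 0; 0 0 0 0 0 0 0; 0 0 0 0 0 0 0; 0 0 0 0 0 0 0; 0 0 0 0 0 0 0")

```text
time: 10.75
position: [553.7, -216.3, 81.0]
ee_rot: [3.141, 0.006, 1.405]
contact_force: [-4.1, -6.6, 4.7]
gripper_width: 0.148
gripper_force: 20.5
```

Request:
drive_tool(plan="0.001 0 0 0 0 0 0; 0.0005 0 0 0 0 0 0; 0 0 0 0 0 0 0; 0 0 0 0 0 0 0; 0 0 0 0 0 0 0; 0 0 0 0 0 0 0; 0 0 0 0 0 0 0; 0 0 0 0 0 0 0")

```text
time: 11.55
position: [553.8, -215.5, 81.1]
ee_rot: [3.141, 0.007, 1.405]
contact_force: [-4.7, -6.7, 5.4]
gripper_width: 0.151
gripper_force: 20.5
```

```bash
python3 - <<'E'
from h import *
s=bot.get_obs();print(s["time"],s["position"],s["ee_rot"],s["contact_force"],s["gripper_width"])
u=np.array([.162,.987]);print("travel",(s["position"][:2]-[547.5,-258.9])@u,"F",s["contact_force"][:2]@u)
im=bot.grab_frame("wrist");cv2.imwrite("pics/w6.png",cv2.resize(im[0:240,150:400],(625,600)))
E
```

```text
11.55 [ 553.84981153 -215.4962238    81.07770619] [3.14085687 0.0072829  1.40482218] [-4.67442626 -6.74918384  5.37103692] 0.15060639880088597
travel 43.868196576758216 F -7.4187015052558
```

View pics/w6.png

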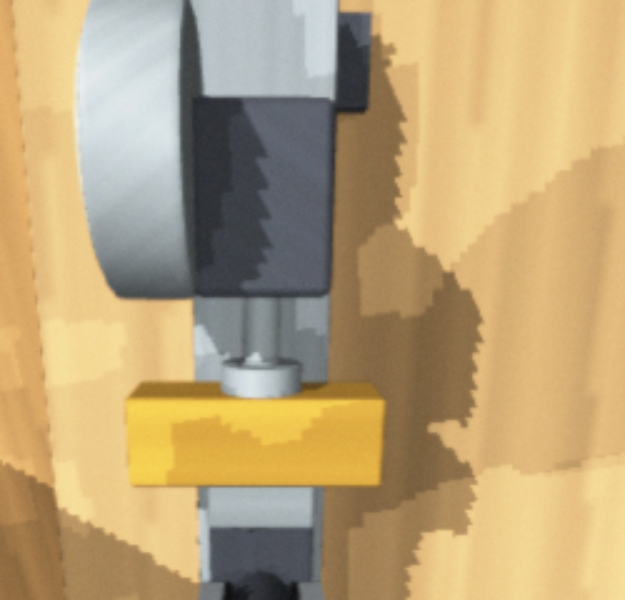

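Between the two pictures the housing moved about 12 px closer while the blank and flange stayed put. With about 5 N above friction, the anvil is in by about 3 mm. I add one small extra push and hold, then back off slowly.

Request:
drive_tool(plan="0.0008 0 0 0 0 0 0; 0 0 0 0 0 0 0; 0 0 0 0 0 0 0; 0 0 0 0 0 0 0; 0 0 0 0 0 0 0; 0 0 0 0 0 0 0; 0 0 0 0 0 0 0; 0 0 0 0 0 0 0")

```text
time: 12.4
position: [553.9, -215.0, 81.1]
ee_rot: [3.141, 0.008, 1.405]
contact_force: [-5.4, -7.5, 4.4]
gripper_width: 0.154
gripper_force: 20.4
```

Request:
drive_tool(plan="-0.001 0 0 0 0 0 0; -0.001 0 0 0 0 0 0; -0.001 0 0 0 0 0 0; -0.001 0 0 0 0 0 0; -0.001 0 0 0 0 0 0; -0.001 0 0 0 0 0 0; -0.001 0 0 0 0 0 0; -0.001 0 0 0 0 0 0")

```text
time: 13.2
position: [553.2, -218.9, 81.0]
ee_rot: [3.14, -0.001, 1.407]
contact_force: [-3.5, 2.0, 6.6]
gripper_width: 0.154
gripper_force: 20.7
```

Request:
drive_tool(plan="-0.003 0 0 0 0 0 0; -0.003 0 0 0 0 0 0; -0.003 0 0 0 0 0 0; -0.003 0 0 0 0 0 0; 0 0 0 0 0 0 0.4; 0 0 0 0 0 0 0.5; 0 0 -0.01 0 0 0 0.5; 0 0 -0.03 0 0 0 0.8")

```text
time: 14.0
position: [549.1, -229.9, 117.6]
ee_rot: [-3.136, -0.002, 1.407]
contact_force: [-0.1, -0.5, 0.8]
gripper_width: 0.654
gripper_force: 0.0
```

Request:
drive_tool(plan="0 0 -0.04 0 0 0 1; 0 0 -0.04 0 0 0 1; 0 0 0 0 0 0 1; 0 0 0 0 0 0 1; 0 0 0 0 0 0 1; 0 0 0 0 0 0 1; 0 0 0 0 0 0 1; 0 0 0 0 0 0 1")

```text
time: 14.8
position: [550.6, -230.8, 198.4]
ee_rot: [-3.14, -0.001, 1.407]
contact_force: [0.6, 0.1, -0.0]
gripper_width: 1.0
gripper_force: 0.0
```

```bash
cat > bl.py <<'E'
from h import *
s=bot.get_obs();cm=bot.camera_model("wrist");im=bot.grab_frame("wrist");print(s["time"],s["position"],s["ee_rot"],s["contact_force"])
h=cv2.cvtColor(im,cv2.COLOR_BGR2HSV)
m=cv2.inRange(h,(18,150,150),(32,255,255))
n,l,st,c=cv2.connectedComponentsWithStats(m)
for j in range(1,n):
    if st[j,4]>300:
        q=cv2.boxPoints(cv2.minAreaRect(np.argwhere(l==j)[:,::-1].astype(np.float32)))
        P=onz("wrist",q,56,cm);print(st[j],"\n",P.round(1),P.mean(0).round(1))
cv2.imwrite("pics/w7.png",im)
E
python3 bl.py
```

```text
14.8 [ 550.55687872 -230.81496963  198.37971957] [-3.14004073e+00 -5.98065966e-04  1.40680582e+00] [ 0.55620369  0.14716478 -0.01653906]
[372   7  38  37 840] 
 [[ 671.3 -115.7   56. ]
 [ 682.6  -95.2   56. ]
 [ 704.6 -106.8   56. ]
 [ 693.7 -127.8   56. ]] [ 688.  -111.4   56. ]
[ 224  117   61   23 1309] 
 [[ 533.7 -163.7   56. ]
 [ 587.9 -172.6   56. ]
 [ 585.3 -192.6   56. ]
 [ 529.8 -183.4   56. ]] [ 559.2 -178.1   56. ]
```

Request:
drive_tool(plan="0.027 0 0.02 0 0 0 1; 0.0264 0 0.02 0 0 0 1; 0 0 0.035 0 0 0 1; 0 0 0.035 0 0 0 1; 0 0 0.025 0 0 0 1; 0 0 0.0095 0 0 0 0.85; 0 0 0 0 0 0 0.8; 0 0 0 0 0 0 0.8")

```text
time: 15.65
position: [560.5, -178.8, 55.7]
ee_rot: [3.14, 0.0, 1.407]
contact_force: [-0.2, 0.7, -0.1]
gripper_width: 0.801
gripper_force: 0.0
```

```bash
python3 bl.py
```

```text
15.65 [ 560.4507415  -178.83539638   55.74714114] [3.14023586e+00 3.64579097e-04 1.40666119e+00] [-0.15486866  0.71229803 -0.10623008]
[ 456   41   56   64 2216] 
 [[ 658.9 -108.    56. ]
 [ 668.5  -89.2   56. ]
 [ 689.7 -100.4   56. ]
 [ 680.7 -120.4   56. ]] [ 674.5 -104.5   56. ]
[ 195  232  112   51 3766] 
 [[ 528.3 -183.4   56. ]
 [ 535.4 -155.8   56. ]
 [ 588.7 -165.8   56. ]
 [ 585.3 -194.3   56. ]] [ 559.4 -174.8   56. ]
```

View pics/w7.png

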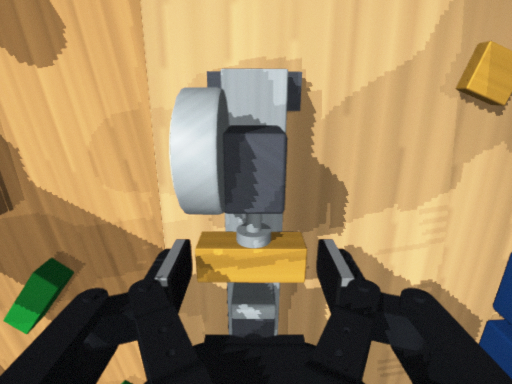

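The fingers flank the blank at (250,258), with the anvil just touching it and the jaw clear at (253,300). I close and lift.

Request:
drive_tool(plan="0 0 0 0 0 0 0.4; 0 0 0 0 0 0 0.4; 0 0 0 0 0 0 0.4; 0 0 0 0 0 0 0.4; 0 0 -0.005 0 0 0 0.4; 0 0 -0.01 0 0 0 0.4; 0 0 -0.03 0 0 0 0.4; 0 0 -0.04 0 0 0 0.4", squeeze=45)

```text
time: 16.5
position: [558.0, -177.5, 139.4]
ee_rot: [-3.137, -0.002, 1.407]
contact_force: [1.2, 0.8, -2.5]
gripper_width: 0.646
gripper_force: 48.7
```

```bash
python3 - <<'E'
from h import *
s=bot.get_obs();print(s["time"],s["position"],s["ee_rot"],s["contact_force"],s["gripper_width"],s["gripper_force"])
# move to a look pose before the drawer: camera sees drawer
plan([560,60,280],[np.pi,0,3.04],16,0.4)
E
```

```text
16.5 [ 558.01971765 -177.49668524  139.37198068] [-3.13731802e+00 -1.66338552e-03  1.40674001e+00] [ 1.16700276  0.82375325 -2.4919799 ] 0.6461052525927715 48.712905049324036
0.0147 -0.0023 -0.0088 -0.000 -0.000 -0.102 0.4; 0.0148 -0.0008 -0.0088 -0.000 -0.000 -0.102 0.4; 0.0148 0.0007 -0.0088 -0.000 -0.000 -0.102 0.4; 0.0147 0.0022 -0.0088 -0.000 -0.000 -0.102 0.4; 0.0144 0.0037 -0.0088 -0.000 -0.000 -0.102 0.4; 0.0139 0.0051 -0.0088 -0.000 -0.000 -0.102 0.4; 0.0133 0.0065 -0.0088 -0.000 -0.000 -0.102 0.4; 0.0126 0.0079 -0.0088 -0.000 -0.000 -0.102 0.4
0.0117 0.0091 -0.0088 -0.000 -0.000 -0.102 0.4; 0.0107 0.0102 -0.0088 -0.000 -0.000 -0.102 0.4; 0.0096 0.0113 -0.0088 -0.000 -0.000 -0.102 0.4; 0.0084 0.0122 -0.0088 -0.000 -0.000 -0.102 0.4; 0.0071 0.0130 -0.0088 -0.000 -0.000 -0.102 0.4; 0.0058 0.0137 -0.0088 -0.000 -0.000 -0.102 0.4; 0.0044 0.0142 -0.0088 -0.000 -0.000 -0.102 0.4; 0.0029 0.0146 -0.0088 -0.000 -0.000 -0.102 0.4

step mm 17.3 deg 5.85
```

```bash
python3 - <<'E'
from h import *
plan([540,150,300],[np.pi,0,3.04],16,0.4)
E
```

```text
0.0200 -0.0045 -0.0100 -0.000 -0.000 -0.102 0.4; 0.0204 -0.0024 -0.0100 -0.000 -0.000 -0.102 0.4; 0.0205 -0.0003 -0.0100 -0.000 -0.000 -0.102 0.4; 0.0204 0.0018 -0.0100 -0.000 -0.000 -0.102 0.4; 0.0202 0.0038 -0.0100 -0.000 -0.000 -0.102 0.4; 0.0197 0.0059 -0.0100 -0.000 -0.000 -0.102 0.4; 0.0190 0.0078 -0.0100 -0.000 -0.000 -0.102 0.4; 0.0181 0.0097 -0.0100 -0.000 -0.000 -0.102 0.4
0.0170 0.0115 -0.0100 -0.000 -0.000 -0.102 0.4; 0.0157 0.0132 -0.0100 -0.000 -0.000 -0.102 0.4; 0.0143 0.0147 -0.0100 -0.000 -0.000 -0.102 0.4; 0.0127 0.0161 -0.0100 -0.000 -0.000 -0.102 0.4; 0.0110 0.0173 -0.0100 -0.000 -0.000 -0.102 0.4; 0.0092 0.0183 -0.0100 -0.000 -0.000 -0.102 0.4; 0.0072 0.0192 -0.0100 -0.000 -0.000 -0.102 0.4; 0.0052 0.0198 -0.0100 -0.000 -0.000 -0.102 0.4

step mm 22.8 deg 5.85
```

Request:
drive_tool(plan="0.020 -0.0045 -0.01 0 0 -0.102 0.4; 0.0204 -0.0024 -0.01 0 0 -0.102 0.4; 0.0205 0 -0.01 0 0 -0.102 0.4; 0.0204 0.0018 -0.01 0 0 -0.102 0.4; 0.020 0.0038 -0.01 0 0 -0.102 0.4; 0.0197 0.006 -0.01 0 0 -0.102 0.4; 0.019 0.008 -0.01 0 0 -0.102 0.4; 0.018 0.0097 -0.01 0 0 -0.102 0.4")

```text
time: 17.3
position: [550.7, -13.5, 220.8]
ee_rot: [3.141, -0.0, 2.227]
contact_force: [0.7, 0.7, -1.7]
gripper_width: 0.641
gripper_force: 48.8
```

Request:
drive_tool(plan="0.017 0.0115 -0.01 0 0 -0.102 0.4; 0.0157 0.013 -0.01 0 0 -0.102 0.4; 0.0143 0.0147 -0.01 0 0 -0.102 0.4; 0.0127 0.016 -0.01 0 0 -0.102 0.4; 0.011 0.0173 -0.01 0 0 -0.102 0.4; 0.009 0.0183 -0.01 0 0 -0.102 0.4; 0.007 0.019 -0.01 0 0 -0.102 0.4; 0.005 0.02 -0.01 0 0 -0.102 0.4")

```text
time: 18.1
position: [541.9, 149.7, 300.8]
ee_rot: [3.141, -0.0, 3.043]
contact_force: [0.6, -0.0, -1.9]
gripper_width: 0.642
gripper_force: 48.8
```

```bash
cat > snap.py <<'E'
import sys,pickle
from h import *
n=sys.argv[1]
s=bot.get_obs();cm=bot.camera_model("wrist");im=bot.grab_frame("wrist");print(s["time"],s["position"],s["ee_rot"],s["contact_force"],s["gripper_width"],s["gripper_force"])
pickle.dump((s,cm,im),open(n+".pkl","wb"))
E
python3 snap.py d1
```

```text
18.1 [541.85353135 149.72917612 300.82701578] [ 3.14120107e+00 -7.41946493e-05  3.04310816e+00] [ 0.55384511 -0.03287659 -1.92268088] 0.6417434533450532 48.779075145721436
```

Request:
drive_tool(plan="0 0.03 0 0 0 0 0.4; 0 0.04 0 0 0 0 0.4; 0 0.01 0 0 0 0 0.4; 0 0 0 0 0 0 0.4; 0 0 0 0 0 0 0.4; 0 0 0 0 0 0 0.4; 0 0 0 0 0 0 0.4; 0 0 0 0 0 0 0.4")

```text
time: 18.95
position: [550.7, 227.5, 299.9]
ee_rot: [-3.142, 0.0, 3.037]
contact_force: [-0.3, -0.3, -2.1]
gripper_width: 0.641
gripper_force: 48.9
```

```bash
python3 snap.py d2; python3 -c "
import pickle,cv2,numpy as np
a,b=[pickle.load(open(f'd{i}.pkl','rb'))[2] for i in (1,2)]
cv2.imwrite('pics/d12.png',cv2.resize(np.vstack([a[:210],b[:210]]),None,fx=1.4,fy=1.4,interpolation=cv2.INTER_CUBIC))"
```

```text
18.95 [550.7221258  227.5010398  299.94628311] [-3.14158337e+00  7.29671368e-05  3.03746909e+00] [-0.30304559 -0.27983065 -2.08335208] 0.6413558288817299 48.8800585269928
```

View pics/d12.png

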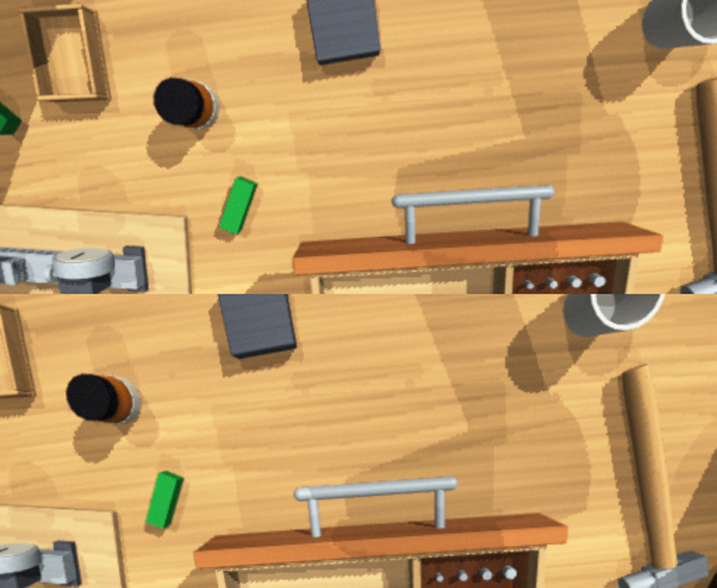

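The top half is view d1 and the bottom half is d2. In d1 the handle bar runs (393,201)–(554,192) and the drawer front's inner top edge (293,272)–(662,243). The bay opens between the left wall at (318,278) and the divider at (508,266). In d2 the same features sit about 97 px further left. I triangulate them.

```bash
python3 - <<'E'
from h import *
import pickle
W=[pickle.load(open(f"d{i}.pkl","rb")) for i in(1,2)]
def T(a,b):
    r=[ray("wrist",[np.array(p)/1.4],W[i][1]) for i,p in enumerate((a,(b[0],b[1]-294)))]
    return tri([(o,v[0]) for o,v in r])
N={"hl":((397,201),(301,494)),"hr":((551,192),(454,484)),"fl in":((293,272),(195,567)),"fr in":((662,243),(567,541)),"fl out":((298,245),(200,549)),"fr out":((655,224),(560,515)),"divL":((506,264),(413,558)),"wallL":((320,274),(226,570))}
D={n:T(*v) for n,v in N.items()}
for n in D: print(n,D[n].round(1))
d=D["fr in"]-D["fl in"];print("yaw front",-np.arctan2(d[0],d[1]),np.linalg.norm(d)); d=D["hr"]-D["hl"];print("yaw handle",-np.arctan2(d[0],d[1]),np.linalg.norm(d))
for i in(0,1): print(onz("wrist",np.array([N["hl"][i],N["hr"][i]])/1.4-[0,210*i],106,W[i][1]).round(1), onz("wrist",np.array([N["fl in"][i],N["fr in"][i]])/1.4-[0,210*i],128,W[i][1]).round(1))
E
```

```text
hl [515.8 186.7 100.8]
hr [519.  309.1 109.4]
fl in [559.8  98.5 128.1]
fr in [565.4 390.  131.9]
fl out [542.6 105.  125.4]
fr out [548.9 387.6 124. ]
divL [575.5 272.9 112.4]
wallL [568.5 117.9 115.3]
yaw front -0.01913411473410424 291.6263936874203
yaw handle -0.025916400934961798 122.73929314268527
[[514.9 186.3 106. ]
 [519.4 310.8 106. ]] [[559.3  98.5 128. ]
 [564.  392.5 128. ]]
[[515.1 187.5 106. ]
 [519.7 309.9 106. ]] [[560.3  98.3 128. ]
 [569.4 392.3 128. ]]
```

```bash
python3 - <<'E'
from h import *
print("scene",onz("scene",np.array([(459,283),(507,206),(543,330),(590,256)])*.64,140).round(0))
print("side",onz("side",np.array([(447,287),(437,214),(551,270),(538,212)])*.64,140).round(0))
plan([622,195,200],[np.pi,0,3.115],8,0.4)
E
```

```text
scene [[679.  98. 140.]
 [690. 384. 140.]
 [916.  73. 140.]
 [946. 335. 140.]]
side [[670.  23. 140.]
 [706. 381. 140.]
 [915.  71. 140.]
 [979. 369. 140.]]
-0.0093 -0.0031 0.0125 -0.000 0.000 -0.010 0.4; -0.0093 -0.0032 0.0125 -0.000 0.000 -0.010 0.4; -0.0092 -0.0033 0.0125 -0.000 0.000 -0.010 0.4; -0.0092 -0.0034 0.0125 -0.000 0.000 -0.010 0.4; -0.0092 -0.0035 0.0125 -0.000 0.000 -0.010 0.4; -0.0091 -0.0036 0.0125 -0.000 0.000 -0.010 0.4; -0.0091 -0.0037 0.0125 -0.000 0.000 -0.010 0.4; -0.0091 -0.0038 0.0125 -0.000 0.000 -0.010 0.4

step mm 15.9 deg 0.55
```

Request:
drive_tool(plan="-0.0093 -0.0031 0.0125 0 0 -0.01 0.4; -0.0093 -0.0032 0.0125 0 0 -0.01 0.4; -0.0092 -0.0033 0.0125 0 0 -0.01 0.4; -0.0092 -0.0034 0.0125 0 0 -0.01 0.4; -0.0092 -0.0035 0.0125 0 0 -0.01 0.4; -0.0091 -0.0036 0.0125 0 0 -0.01 0.4; -0.0091 -0.0037 0.0125 0 0 -0.01 0.4; -0.0091 -0.0038 0.0125 0 0 -0.01 0.4")

```text
time: 19.8
position: [622.9, 195.5, 198.6]
ee_rot: [-3.142, -0.0, 3.12]
contact_force: [0.8, -0.1, -2.0]
gripper_width: 0.645
gripper_force: 48.9
```

Request:
drive_tool(plan="0 0 0.02 0 0 0 0.4; 0 0 0.02 0 0 0 0.4; 0 0 0.02 0 0 0 0.4; 0 0 0.015 0 0 0 0.4; 0 0 0.01 0 0 0 0.4; 0 0 0 0 0 0 0.4; 0 0 0 0 0 0 0.4; 0 0 0 0 0 0 0.4")

```text
time: 20.6
position: [623.0, 196.0, 115.8]
ee_rot: [3.141, 0.002, 3.119]
contact_force: [-0.5, 0.2, -1.9]
gripper_width: 0.646
gripper_force: 48.9
```

```bash
python3 snap.py p1; python3 - <<'E'
from h import *
import pickle
s,cm,im=pickle.load(open("p1.pkl","rb"))
h=cv2.cvtColor(im,cv2.COLOR_BGR2HSV)
m=cv2.inRange(h,(18,140,120),(32,255,255));n,l,st,c=cv2.connectedComponentsWithStats(m)
print([x.tolist() for x in st[1:] if x[4]>150])
# expected bay features in this image, at rim height 118
print(proj("wrist",[[568,118,118],[570,273,118],[622,195,105],[594,195,105],[622,223,105]],cm).round(0))
E
```

```text
20.6 [622.98972201 195.99134609 115.83138867] [3.14118780e+00 1.87530040e-03 3.11890169e+00] [-0.48385311  0.16789905 -1.90466335] 0.6459820749596115 48.861082792282104
[[199, 231, 110, 52, 5444]]
[[ 77. 163.]
 [424. 160.]
 [252. 251.]
 [251. 203.]
 [303. 250.]]
```

Request:
drive_tool(plan="0 0 0.003 0 0 0 0.4; 0 0 0.003 0 0 0 0.4; 0 0 0.003 0 0 0 0.4; 0 0 0.001 0 0 0 0.4; 0 0 0.001 0 0 0 0.4; 0 0 0 0 0 0 0.4; 0 0 0 0 0 0 0.4; 0 0 0 0 0 0 0.4")

```text
time: 21.45
position: [622.2, 195.9, 103.8]
ee_rot: [3.142, 0.0, 3.119]
contact_force: [-0.2, 0.0, -1.7]
gripper_width: 0.643
gripper_force: 48.9
```

Request:
drive_tool(plan="0 0 0.001 0 0 0 0.4; 0 0 0 0 0 0 0.4; 0 0 0 0 0 0 0.4; 0 0 0.0005 0 0 0 0.4; 0 0 0 0 0 0 0.4; 0 0 0 0 0 0 0.4; 0 0 0 0 0 0 0.4; 0 0 0 0 0 0 0.4")

```text
time: 22.25
position: [623.2, 195.8, 103.7]
ee_rot: [3.141, 0.003, 3.119]
contact_force: [-2.1, -1.4, 6.8]
gripper_width: 0.641
gripper_force: 49.9
```

The blank has landed: contact came at TCP z = 103.7, as expected. I release and rise.

Request:
drive_tool(plan="0 0 0 0 0 0 0.7; 0 0 0 0 0 0 0.75; 0 0 0 0 0 0 0.8; 0 0 0 0 0 0 0.85; 0 0 0 0 0 0 0.85; 0 0 -0.01 0 0 0 0.85; 0 0 -0.02 0 0 0 0.85; 0 0 -0.03 0 0 0 0.85")

```text
time: 23.05
position: [620.9, 195.6, 161.8]
ee_rot: [-3.141, -0.003, 3.119]
contact_force: [0.5, -0.2, 0.4]
gripper_width: 0.852
gripper_force: 0.0
```

```bash
python3 snap.py p2; python3 - <<'E'
from h import *
import pickle
O=[]
def rectpts(im,lo=(18,140,120)):
    h=cv2.cvtColor(im,cv2.COLOR_BGR2HSV);m=cv2.inRange(h,lo,(32,255,255));n,l,st,c=cv2.connectedComponentsWithStats(m)
    j=1+np.argmax(st[1:,4]);return st[j],cv2.boxPoints(cv2.minAreaRect(np.argwhere(l==j)[:,::-1].astype(np.float32)))
s,cm,im=pickle.load(open("p2.pkl","rb"))
st,q=rectpts(im);print(st,onz("wrist",q,103,cm).round(1))
plan([440,248,200],[np.pi,0,3.115],8,0.3)
E
```

```text
23.05 [620.93605326 195.60661165 161.83841939] [-3.14090829 -0.00325514  3.1187854 ] [ 0.51163812 -0.15759525  0.3823393 ] 0.8516078274950024 0.0
[ 214  200   81   35 2752] [[607.2 168.4 103. ]
 [608.4 223.6 103. ]
 [634.5 224.2 103. ]
 [633.2 166.7 103. ]]
0.0232 0.0059 -0.0040 0.000 0.001 0.000 0.3; 0.0232 0.0059 -0.0040 0.000 0.001 0.000 0.3; 0.0232 0.0059 -0.0040 0.000 0.001 0.000 0.3; 0.0232 0.0059 -0.0040 0.000 0.001 0.000 0.3; 0.0232 0.0059 -0.0040 0.000 0.001 0.000 0.3; 0.0232 0.0059 -0.0040 0.000 0.001 0.000 0.3; 0.0232 0.0059 -0.0039 0.000 0.001 0.000 0.3; 0.0232 0.0059 -0.0039 0.000 0.001 0.000 0.3

step mm 24.2 deg 0.05
```

The blank lies flat at about (620,196), with the drawer still open. I go round to the front of the handle and push with closed fingers.

Request:
drive_tool(plan="0.015 0.006 -0.005 0 0 0 0.6; 0.02 0.006 -0.005 0 0 0 0.3; 0.02 0.006 -0.005 0 0 0 0; 0.02 0.006 0 0 0 0 0; 0.02 0.006 0 0 0 0 0; 0.02 0.006 0 0 0 0 0; 0.02 0.006 0 0 0 0 0; 0.015 0.006 0 0 0 0 0")

```text
time: 23.9
position: [472.3, 247.6, 178.0]
ee_rot: [3.141, 0.001, 3.119]
contact_force: [-0.3, 0.3, -0.1]
gripper_width: -0.002
gripper_force: 0.0
```

Request:
drive_tool(plan="0 0 0.015 0 0 0 0; 0 0 0.02 0 0 0 0; 0 0 0.02 0 0 0 0; 0 0 0.015 0 0 0 0; 0 0 0 0 0 0 0; 0 0 0 0 0 0 0; 0 0 0 0 0 0 0; 0 0 0 0 0 0 0")

```text
time: 24.7
position: [474.1, 247.6, 108.4]
ee_rot: [3.141, 0.002, 3.119]
contact_force: [-0.4, -0.2, -0.4]
gripper_width: 0.001
gripper_force: 0.0
```

Request:
drive_tool(plan="-0.01 0 0.003 0 0 0 0; -0.008 0 0 0 0 0 0; -0.006 0 0 0 0 0 0; -0.005 0 0 0 0 0 0; -0.006 0 0 0 0 0 0; -0.008 0 0 0 0 0 0; -0.01 0 0 0 0 0 0; -0.01 0 0 0 0 0 0")

```text
time: 25.5
position: [536.9, 245.6, 104.1]
ee_rot: [-3.141, -0.0, 3.119]
contact_force: [-1.8, -1.5, -0.2]
gripper_width: 0.001
gripper_force: 0.7
```

Request:
drive_tool(plan="-0.01 0 0 0 0 0 0; -0.01 0 0 0 0 0 0; -0.01 0 0 0 0 0 0; -0.01 0 0 0 0 0 0; -0.007 0 0 0 0 0 0; -0.005 0 0 0 0 0 0; -0.004 0 0 0 0 0 0; -0.002 0 0 0 0 0 0")

```text
time: 26.3
position: [594.6, 244.6, 104.3]
ee_rot: [3.141, 0.0, 3.119]
contact_force: [-2.0, -0.6, 1.6]
gripper_width: 0.0
gripper_force: 0.5
```

```bash
python3 snap.py q1; python3 - <<'E'
from h import *
import pickle
s,cm,im=pickle.load(open("q1.pkl","rb"))
# blank visible?
h=cv2.cvtColor(im,cv2.COLOR_BGR2HSV);m=cv2.inRange(h,(18,140,110),(32,255,255));n,l,st,c=cv2.connectedComponentsWithStats(m)
for x in st[1:]:
    if x[4]>200: print(x, onz("wrist",[(x[0],x[1]),(x[0]+x[2],x[1]+x[3])],103,cm).round(0))
E
```

```text
26.3 [594.55472555 244.57429818 104.30211209] [3.14141562e+00 1.54971203e-04 3.11882357e+00] [-2.04096241 -0.62890874  1.56460477] 3.0866966803213996e-05 0.5265614879317582
```

Request:
drive_tool(plan="-0.006 0 0 0 0 0 0; -0.006 0 0 0 0 0 0; -0.005 0 0 0 0 0 0; -0.004 0 0 0 0 0 0; -0.003 0 0 0 0 0 0; -0.002 0 0 0 0 0 0; -0.002 0 0 0 0 0 0; -0.002 0 0 0 0 0 0")

```text
time: 27.15
position: [624.3, 243.7, 104.3]
ee_rot: [-3.141, -0.0, 3.119]
contact_force: [-1.6, -0.3, 0.1]
gripper_width: 0.0
gripper_force: 0.5
```

Request:
drive_tool(plan="-0.002 0 0 0 0 0 0; -0.002 0 0 0 0 0 0; -0.001 0 0 0 0 0 0; -0.001 0 0 0 0 0 0; 0 0 0 0 0 0 0; 0 0 0 0 0 0 0; 0 0 0 0 0 0 0; 0 0 0 0 0 0 0")

```text
time: 27.95
position: [626.4, 243.7, 104.2]
ee_rot: [-3.141, -0.007, 3.12]
contact_force: [-10.7, -1.1, 7.9]
gripper_width: -0.001
gripper_force: 5.9
```

Request:
drive_tool(plan="-0.002 0 0 0 0 0 0; -0.001 0 0 0 0 0 0; 0 0 0 0 0 0 0; 0 0 0 0 0 0 0; 0 0 0 0 0 0 0; 0 0 0 0 0 0 0; 0 0 0 0 0 0 0; 0 0 0 0 0 0 0")

```text
time: 28.75
position: [626.6, 243.7, 104.1]
ee_rot: [-3.141, -0.012, 3.12]
contact_force: [-20.4, -1.7, 13.4]
gripper_width: 0.004
gripper_force: 9.9
```

Request:
drive_tool(plan="0.01 0 0 0 0 0 0; 0.02 0 0 0 0 0 0; 0.03 0 0 0 0 0 0; 0.03 0 -0.03 0 0 0 0; 0.03 0 -0.04 0 0 0 0; 0.03 0 -0.04 0 0 0 0; 0.03 0 -0.04 0 0 0 0; 0 0 -0.04 0 0 0 0")

```text
time: 29.55
position: [449.7, 247.8, 296.2]
ee_rot: [3.141, -0.001, 3.121]
contact_force: [2.2, 0.8, -0.9]
gripper_width: 0.004
gripper_force: 0.0
```

```bash
python3 snap.py e1; python3 - <<'E'
from h import *
import pickle
s,cm,im=pickle.load(open("e1.pkl","rb"))
# predicted pixels of box features: top front edge ends, handle bar at shut
P=[[642.5,184,104],[642.5,248,104],[645,308,104],[680,104,140],[688,395,140],[684,245,140]]
print(proj("wrist",P,cm).round(0))
# vertical brightness/hue profile through y=215 column (between handle posts)
for y in (150,220,330):
    a=proj("wrist",[[600,y,140]],cm)[0];b=proj("wrist",[[720,y,140]],cm)[0]
    n=40;u=np.linspace(a,b,n)
    print(y,[(int(x),*im[int(v[1]),int(v[0])].tolist()) for x,v in zip(np.linspace(600,720,n),u) if 0<=v[0]<512 and 0<=v[1]<384])
E
```

```text
29.55 [449.70166923 247.79161702 296.20853134] [ 3.14147628e+00 -1.29301962e-03  3.12081153e+00] [ 2.15183724  0.76757425 -0.93959263] 0.003672673267894828 0.0
[[210. 308.]
 [257. 307.]
 [300. 308.]
 [148. 350.]
 [369. 351.]
 [255. 352.]]
150 [(600, 22, 20, 20), (603, 22, 19, 19), (606, 25, 21, 20), (609, 30, 27, 22), (612, 38, 35, 33), (615, 37, 32, 29), (618, 37, 33, 29), (621, 34, 31, 29), (624, 22, 19, 18), (627, 19, 17, 13), (630, 25, 24, 22), (633, 23, 18, 18), (636, 19, 16, 17), (640, 15, 12, 12), (643, 18, 17, 14), (646, 18, 16, 15), (649, 18, 16, 12), (652, 18, 15, 13), (655, 16, 13, 12), (658, 15, 11, 14), (661, 13, 15, 15), (664, 13, 13, 15), (667, 11, 10, 10), (670, 13, 12, 11), (673, 10, 9, 7), (676, 14, 13, 15), (680, 13, 13, 11), (683, 21, 18, 15), (686, 15, 15, 14), (689, 15, 14, 12), (692, 11, 11, 13), (695, 10, 6, 8), (698, 10, 9, 3), (701, 16, 17, 16), (704, 19, 15, 11), (707, 15, 15, 16), (710, 9, 12, 10), (713, 11, 12, 9), (716, 16, 11, 14), (720, 21, 17, 17)]
220 [(600, 24, 22, 22), (603, 21, 19, 19), (606, 21, 17, 17), (609, 23, 19, 19), (612, 26, 23, 23), (615
[... 723 characters left out ...]
(609, 16, 18, 13), (612, 14, 16, 12), (615, 24, 23, 17), (618, 19, 17, 17), (621, 21, 17, 16), (624, 24, 25, 18), (627, 20, 21, 18), (630, 22, 19, 18), (633, 22, 20, 17), (636, 17, 14, 13), (640, 24, 19, 19), (643, 28, 24, 23), (646, 25, 22, 20), (649, 23, 21, 19), (652, 16, 15, 12), (655, 21, 18, 16), (658, 19, 15, 17), (661, 24, 22, 21), (664, 22, 17, 18), (667, 14, 14, 13), (670, 14, 13, 11), (673, 22, 23, 18), (676, 16, 15, 7), (680, 12, 10, 12), (683, 20, 19, 19), (686, 17, 14, 12), (689, 22, 17, 19), (692, 21, 19, 16), (695, 19, 19, 19), (698, 24, 21, 21), (701, 23, 20, 22), (704, 18, 14, 14), (707, 17, 15, 16), (710, 14, 12, 12), (713, 15, 12, 13), (716, 15, 11, 8), (720, 17, 16, 14)]
```

```bash
python3 - <<'E'
from h import *
for n in("scene","side"):
    im=bot.grab_frame(n);hsv=cv2.cvtColor(im,cv2.COLOR_BGR2HSV)
    for y in(200,300):
        xs=np.arange(630,720,4);uv=proj(n,[[x,y,128] for x in xs]).round().astype(int)
        print(n,y," ".join(f"{x}:{'/'.join(map(str,hsv[v,u]))}" for x,(u,v) in zip(xs,uv)))
    cv2.imwrite(f"pics/{n}_end.png",im)
s=bot.get_obs();print(s["time"],s["contact_force"])
# handle bar: low-saturation bright pixels near the expected place
for n in("scene","side"):
    a=cv2.imread(f"pics/{n}_end.png");h=cv2.cvtColor(a,cv2.COLOR_BGR2HSV)
    c=proj(n,[[642.5,246,104]])[0].astype(int);print(n,c)
    x0,y0=c-[26,22];m=((h[...,1]<70)&(h[...,2]>90)).astype(np.uint8)[y0:y0+44,x0:x0+52]
    k,l,st,ce=cv2.connectedComponentsWithStats(m)
    for j in range(1,k):
        if st[j,4]>12: print(st[j]+[x0,y0,0,0,0],onz(n,[ce[j]+[x0,y0]],104).round(1))
E
```

```text
scene 200 630:16/112/162 634:17/102/168 638:19/52/162 642:50/9/163 646:83/8/129 650:56/13/140 654:80/16/148 658:77/17/139 662:20/47/113 666:17/117/137 670:17/116/145 674:17/118/155 678:13/135/151 682:13/147/144 686:13/145/157 690:12/140/160 694:12/140/160 698:12/144/152 702:13/139/149 706:13/142/153 710:13/144/150 714:13/146/152 718:13/141/150
scene 300 630:16/109/191 634:17/112/196 638:17/112/196 642:17/112/196 646:17/113/176 650:17/111/179 654:17/111/179 658:17/117/159 662:18/112/155 666:17/112/161 670:17/111/152 674:17/116/154 678:14/134/154 682:12/143/157 686:12/143/157 690:12/142/158 694:12/141/159 698:12/138/157 702:13/140/155 706:12/147/154 710:12/142/158 714:12/144/151 718:12/144/151
side 200 630:17/147/230 634:94/10/199 638:99/26/225 642:101/13/155 646:17/132/237 650:16/141/193 654:13/162/134 658:13/171/118 662:13/167/177 666:13/164/149 670:12/168/137 674:13/165/108 678:13/169/207 682:13/167/195 686:13/164/187 690:14/153/165 694:14/162/143 698:13/170/209 702:13/167/211 706:13/165/198 710:13/167/195 714:13/166/197 718:13/168/202
side 300 630:99/22/115 634:99/17/105 638:90/17/103 642:94/19/106 646:102/30/110 650:16/115/138 654:17/135/153 658:16/133/157 662:17/134/165 666:17/127/141 670:14/162/126 674:13/165/124 678:13/165/105 682:13/168/199 686:13/166/208 690:13/166/207 694:13/163/130 698:13/163/153 702:13/165/205 706:13/166/200 710:13/166/200 714:13/165/205 718:13/166/206
29.7 [ 1.06564067 -0.07812519  0.18366114]
scene [299 155]
[291 145  21  30 180] [[647.9 226.5 104. ]]
side [268 161]
[258 139  11  13  74] [[638.8 384.6 104. ]]
[266 153  14  30 147] [[643.1 192.2 104. ]]
```

The drawer hit a hard stop, with no movement under 20 N. In both views the front runs into the box with no gap, so I hand in.

```bash
python3 -c "
from cell import bot
print(bot.hand_in())"
```

```text
the job is handed in; nothing more can be done
None
```

I nipped the blank against the anvil (about 3–4 mm in), laid it flat in the empty bay, let go, pushed the drawer to its stop, and handed the job in; the hand-in returned no verdict.

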